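# Fit the drill bushings to the jig

## Task

Get the drill jig ready: for every drill bushing standing on the bench, lift the dust cap off the bore of its size (the four go up in steps of 6 mm), set that cap knob up in any free well of the wooden cap holder, and slide the bushing fully home in its bore so that its head sits flat on the jig. A bore whose bushing is not there keeps its cap on, and the hole saw, tape roll and drill guide are to be left where they are.

Things in the scene. Friction and masses are not known exactly. Their poses are not given: they have to be found in the camera images.
- drill_jig: fixed dark steel jig block on the bench, 95 x 330 x 40 mm (its x, y, z); origin at the centre of its underside, long side along its y. Four vertical through-bores in a row along y, 80 mm apart, rising in width from the +y end to the -y end, each under a black dust cap at the start; it stands up to 0.25 rad askew
- bore_d30 (a point): centre of the mouth of the smallest bore, 31.5 mm wide, +120 mm from the block's centre along its y, level with the jig's top (40 mm above the bench); rim chamfered 2 mm; axes as the jig's. It takes the bushing whose body is 30 mm
- bore_d36 (a point): centre of the mouth of the second smallest bore, 37.5 mm wide, +40 mm from the block's centre along its y, level with the jig's top (40 mm above the bench); rim chamfered 2 mm; axes as the jig's. It takes the bushing whose body is 36 mm
- bore_d42 (a point): centre of the mouth of the second largest bore, 43.5 mm wide, -40 mm from the block's centre along its y, level with the jig's top (40 mm above the bench); rim chamfered 2 mm; axes as the jig's. It takes the bushing whose body is 42 mm
- bore_d48 (a point): centre of the mouth of the largest bore, 49.5 mm wide, -120 mm from the block's centre along its y, level with the jig's top (40 mm above the bench); rim chamfered 2 mm; axes as the jig's. It takes the bushing whose body is 48 mm
- bush_d30 (a point): smallest drill bushing, bright steel, 140 g nominal, standing upright on its foot; this point is its centre, 23 mm above its foot, z up along its axis. Body 30 mm in diameter and 22 mm long with a 2 mm chamfer at the foot; above it the head, 40 mm in diameter and 24 mm tall (46 mm in all), with a hole in its top. Grasp the head. Home in its bore, the head rests on the jig and this point is 1 mm above the bore's mouth. May be absent (None)
- bush_d36 (a point): second smallest drill bushing, bright steel, 180 g nominal, standing upright on its foot; this point is its centre, 23 mm above its foot, z up along its axis. Body 36 mm in diameter and 22 mm long with a 2 mm chamfer at the foot; above it the head, 46 mm in diameter and 24 mm tall (46 mm in all), with a hole in its top. Grasp the head. Home in its bore, the head rests on the jig and this point is 1 mm above the bore's mouth. May be absent (None)
- bush_d42 (a point): second largest drill bushing, bright steel, 220 g nominal, standing upright on its foot; this point is its centre, 23 mm above its foot, z up along its axis. Body 42 mm in diameter and 22 mm long with a 2 mm chamfer at the foot; above it the head, 52 mm in diameter and 24 mm tall (46 mm in all), with a hole in its top. Grasp the head. Home in its bore, the head rests on the jig and this point is 1 mm above the bore's mouth. May be absent (None)
- bush_d48 (a point): largest drill bushing, bright steel, 260 g nominal, standing upright on its foot; this point is its centre, 23 mm above its foot, z up along its axis. Body 48 mm in diameter and 22 mm long with a 2 mm chamfer at the foot; above it the head, 58 mm in diameter and 24 mm tall (46 mm in all), with a hole in its top. Grasp the head. Home in its bore, the head rests on the jig and this point is 1 mm above the bore's mouth. May be absent (None)
- cap_d30 (a point): black plastic dust cap lying loose over the smallest bore at the start (the four caps are alike), 40 g, 39 mm tall; this point is its centre, 19.5 mm above the plug's lower end, z up. From below: plug 24 mm in diameter and 8 mm long, flange 62 mm in diameter and 5 mm thick, upright knob 16 mm in diameter and 26 mm tall to grasp. Resting on a bore or well, this point is 11.5 mm above its mouth
- cap_d36 (a point): black plastic dust cap lying loose over the second smallest bore at the start (the four caps are alike), 40 g, 39 mm tall; this point is its centre, 19.5 mm above the plug's lower end, z up. From below: plug 24 mm in diameter and 8 mm long, flange 62 mm in diameter and 5 mm thick, upright knob 16 mm in diameter and 26 mm tall to grasp. Resting on a bore or well, this point is 11.5 mm above its mouth
- cap_d42 (a point): black plastic dust cap lying loose over the second largest bore at the start (the four caps are alike), 40 g, 39 mm tall; this point is its centre, 19.5 mm above the plug's lower end, z up. From below: plug 24 mm in diameter and 8 mm long, flange 62 mm in diameter and 5 mm thick, upright knob 16 mm in diameter and 26 mm tall to grasp. Resting on a bore or well, this point is 11.5 mm above its mouth
- cap_d48 (a point): black plastic dust cap lying loose over the largest bore at the start (the four caps are alike), 40 g, 39 mm tall; this point is its centre, 19.5 mm above the plug's lower end, z up. From below: plug 24 mm in diameter and 8 mm long, flange 62 mm in diameter and 5 mm thick, upright knob 16 mm in diameter and 26 mm tall to grasp. Resting on a bore or well, this point is 11.5 mm above its mouth
- cap_holder: fixed wooden cap holder, 142 x 142 x 24 mm; origin at the centre of its underside. Four round wells in a square, 72 mm apart, empty at the start; any cap may go in any well
- well_0 (a point): centre of the mouth of a well of the cap holder, 34 mm wide, through the block, level with the holder's top (24 mm above the bench); a cap's plug goes in with 5 mm play all round and its flange rests on the wood
- well_1 (a point): centre of the mouth of a well of the cap holder, 34 mm wide, through the block, level with the holder's top (24 mm above the bench); a cap's plug goes in with 5 mm play all round and its flange rests on the wood
- well_2 (a point): centre of the mouth of a well of the cap holder, 34 mm wide, through the block, level with the holder's top (24 mm above the bench); a cap's plug goes in with 5 mm play all round and its flange rests on the wood
- well_3 (a point): centre of the mouth of a well of the cap holder, 34 mm wide, through the block, level with the holder's top (24 mm above the bench); a cap's plug goes in with 5 mm play all round and its flange rests on the wood
- hole_saw: bystander: hole saw, 44 x 44 x 46 mm, teeth up; origin at the centre of its underside
- tape_white: bystander: roll of white tape lying flat, 52 x 52 x 22 mm; origin at the centre of its underside
- teal_guide: bystander: teal drill guide bar, 36 x 90 x 11 mm; origin at the centre of its underside

How it is judged:
By the outcome, as a careful person would: the job done as asked, in the order asked, and still so for the second after the job is handed in, with the robot touching nothing.
Of bushing_d30, bushing_d36, bushing_d42, bushing_d48 only 3 to 4 are there at a start; the rules pass over those that are not, and their reading is None.
At some moment in a run one of bushing_d30, bushing_d36, bushing_d42, bushing_d48 may be knocked a few centimetres aside while the robot is not near it.
It also fails if it takes over 210 s, if anything falls off the work surface, if the arm or the gripper's body presses on something with over 40 N, if the wrist force passes 120 N, or if a joint passes its speed limit or range.

## Robot

A 7-joint arm with a two-finger parallel gripper is mounted at the origin on a cart in front of the work surface, level with it; the furniture and walls round the work are solid. World frame = base frame: x ahead of the robot, y to its left, z up, the work surface at z = 0. Lengths are in m, angles in rad, forces in N, time in s.
With the tool pointing down it reaches from about 0.4 to 0.85 m from the base axis. Payload 6.9 kg.
Tool frame: the origin (TCP) lies midway between the tips of the shut fingers; the grasp point (between the pads) lies behind it (ctrl.pinch_z is the z of the grasp point in the tool frame, in m); z points along the fingers, y is the line along which they close (so a half turn about z gives the same grasp; the last joint's range is limited). The gripper opens to 85 mm and grips with 20 to 120 N. Pads are 22 mm wide; open, the fingers measure 114 mm over their backs; the gripper's body (76 mm by 85 mm) begins 54 mm behind the grasp point. The pads swing forward as they close: fully open they stand 13 mm farther back than shut.
Start: joints at [-1.103, 0.507, -0.238, 1.5, 0.126, 1.149, -0.155], TCP at [0.221, 0.585, 0.231] pointing down, gripper open.
Joint ranges: [-3.08, 3.08], [-0.24, 2.05], [-1.43, 1.35], [0, 2.5], [-1.52, 4.66], [0.17, 1.96], [-2.89, 2.89]. Speed limits (rad/s): [2.39, 2.39, 3.14, 3.14, 3.14, 3.14, 3.14].

## Interface

Orientations are given as a unit quaternion [w, x, y, z].
In Python, from station import ctrl, get_state, vision, ticket, models gives the robot as it stands. Calls block until the motion is done:
- ctrl.movep(position, orientation): joint-space move of the TCP to a pose.
- ctrl.movel(position, frame=None, max_speed=0.15): straight line of the TCP; frame=None keeps the orientation; max_speed is the mean speed in m/s.
- ctrl.set_joints(angles): joint-space move.
- ctrl.ungrasp() and ctrl.close_gripper(force=None): open the fingers fully, or close them until they stop; force is the grip in N (None keeps the last).
- ctrl.pause(seconds).
- ctrl.ik(position, orientation): joint angles nearest the present ones, or None.
- get_state(): the state.
- vision.grab_frame(name): name is "scene" or "top" or "wrist"; returns (picture, depth): 420x560x3 uint8, blue, green, red; 420x560 float32, m along the optical axis (not along the pixel's ray), 0 where there is no reading.
- vision.camera_info(name): a dict with "mtx" (3x3 intrinsics, pixels), "R" (3x3) and "t" (3): a world point X has camera coordinates R X + t; the wrist camera has in their place "hand_eye" (4x4, takes a point from camera to tool coordinates, whose origin is the TCP and whose axes are the flange's). Camera axes: x right, y down, z forward; pixel columns grow to the right and rows downward; lengths in m; the calibration is good to about 2 mm. A picture is of the moment at which its call begins: read the wrist's pose just before it. camera_info takes no time and is no camera call.
A pose or a line that the arm cannot do raises ctrl.Unreachable and nothing moves.
- ticket.close_job(): hands the job in; it is judged then, once.
Trained networks look in the newest picture that a camera, given by its name, has taken for a name from the list of things; names that differ only in an ending like _2 or _b are one class to them, and where a whole thing is asked for, a point or a joint stands for the part that bears it (a point fixed in the world has none). Each returns a list of dicts, best first, with "p" (0 to 1); they miss things now and then, are a little off and sometimes report something else, mostly with a low value. They report only what shows in the picture. A call takes as long as a camera call.
- models.recognise(camera, target): "point" ([column, row] in pixels, amid what is visible of it).
- models.masks_of(camera, target): "mask" (420x560 bool, what is visible of it) and "point" ([column, row] in pixels, amid what is visible of it).
The state is a dict: "time": time; "qpos": joint angles; "qd": joint speeds; "tau": joint torques, N m; "tcp_pos": TCP position; "eef_rot": TCP orientation; "contact_force": force on the tool from outside, world axes, zero at the start; "wrist_torque": the same for the moment, N m; "width": finger opening in m; "gripper_force": force on a finger pad.
Only numpy, scipy, OpenCV 4.12 (cv2) and the standard library are available. Lean on these libraries where they do the work, as an engineer would, in place of code of your own. Each camera call takes 0.05 s, during which the arm holds its last target. There are 200 camera calls.

## Working session

There is one attempt and no reset: what is moved stays moved. The work goes in short steps, each a Python script; the robot and the scene stay as the last script left them, time stands still between calls to the robot, and variables do not carry over. Pictures are saved under pics/ and viewed, at most 14 in all, crops included, and the job is handed in when it is done.

```bash
mkdir -p pics; ls
python3 - <<'E'
from station import ctrl,get_state,vision,models
import cv2,numpy as np
s=get_state();print(s['time'],s['tcp_pos'],s['eef_rot'],s['width'],ctrl.pinch_z)
for c in('top','scene'):
    im,d=vision.grab_frame(c);cv2.imwrite(f'pics/{c}0.png',im);np.save(f'{c}0.npy',d)
    i=vision.camera_info(c);print(c,i['mtx'].tolist() if hasattr(i['mtx'],'tolist') else i['mtx'],(-np.array(i['R']).T@np.array(i['t'])))
    for t in['bush_d30','bush_d36','bush_d42','bush_d48','cap_d30','cap_holder','drill_jig','hole_saw','tape_white']:
        print(t,[(np.round(r['point']).tolist(),round(r['p'],2)) for r in models.recognise(c,t)][:5])
print(vision.camera_info('wrist'))
E
```

```text
pics
0.0 [0.22113409 0.58403481 0.23042009] [-1.25429043e-04  1.79898019e-01  9.83684851e-01 -8.94341196e-04] 0.08540793243902976 -0.0187
top [[459.59987618329774, 0.0, 271.32046075480855], [0.0, 459.59987618329774, 213.0229717052368], [0.0, 0.0, 1.0]] [ 0.44167606 -0.01633658  1.28677068]
bush_d30 [([165.0, 183.0], 0.95), ([224.0, 256.0], 0.72), ([264.0, 255.0], 0.64)]
bush_d36 [([165.0, 183.0], 0.95), ([224.0, 256.0], 0.72), ([264.0, 255.0], 0.64)]
bush_d42 [([165.0, 183.0], 0.95), ([224.0, 256.0], 0.72), ([264.0, 255.0], 0.64)]
bush_d48 [([165.0, 183.0], 0.95), ([224.0, 256.0], 0.72), ([264.0, 255.0], 0.64)]
cap_d30 [([311.0, 171.0], 0.81), ([280.0, 181.0], 0.69), ([252.0, 185.0], 0.68), ([226.0, 188.0], 0.62)]
cap_holder [([146.0, 252.0], 0.69), ([264.0, 180.0], 0.56), ([282.0, 179.0], 0.35)]
drill_jig []
hole_saw [([373.0, 179.0], 0.82)]
tape_white [([364.0, 252.0], 0.76)]
scene [[379.8987583706784, 0.0, 277.8144113527375], [0.0, 379.8987583706784, 212.7491593653102], [0.0, 0.0, 1.0]] [ 0.08981228 -0.51814353  0.74891741]
bush_d30 [([230.0, 219.0], 0.8), ([257.0, 241.0], 0.66), 
[... 399 characters left out ...]
 0.64), ([324.0, 206.0], 0.33)]
drill_jig [([312.0, 215.0], 0.95), ([246.0, 163.0], 0.15)]
hole_saw [([402.0, 271.0], 0.65)]
tape_white [([330.0, 322.0], 0.89), ([184.0, 186.0], 0.6)]
{'mtx': array([[311.63636247,   0.        , 285.6137314 ],
       [  0.        , 311.63636247, 206.86318272],
       [  0.        ,   0.        ,   1.        ]]), 'hand_eye': array([[-7.58758405e-05, -9.63646742e-01, -2.67179624e-01,
         6.71288154e-02],
       [ 9.99999989e-01, -3.90526687e-05, -1.43135401e-04,
        -2.48863266e-04],
       [ 1.27497886e-04, -2.67179632e-01,  9.63646734e-01,
        -1.42565185e-01],
       [ 0.00000000e+00,  0.00000000e+00,  0.00000000e+00,
         1.00000000e+00]])}
```

View pics/top0.png

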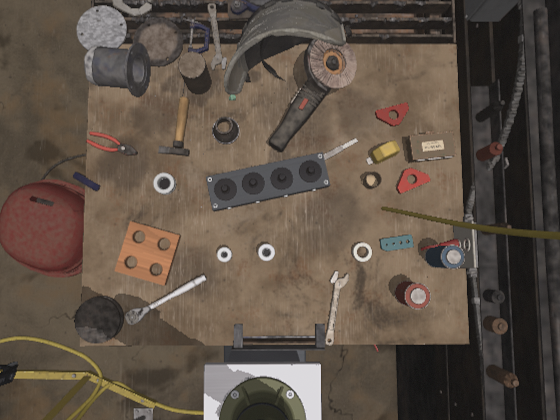

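```bash
cat > h.py <<'E'
from station import ctrl,get_state,vision,models,ticket
import cv2,numpy as np
from scipy.spatial.transform import Rotation as Ro
def T2m(q): return Ro.from_quat([q[1],q[2],q[3],q[0]]).as_matrix()
def cloud(c,d=None,im=None):
    """world points HxWx3, picture, valid mask"""
    i=vision.camera_info(c);s=get_state()
    if d is None: im,d=vision.grab_frame(c)
    K=np.array(i['mtx']);v,u=np.mgrid[:d.shape[0],:d.shape[1]]
    P=np.dstack([(u-K[0,2])/K[0,0]*d,(v-K[1,2])/K[1,1]*d,d])
    if c=='wrist':
        H=np.array(i['hand_eye']);P=P@H[:3,:3].T+H[:3,3]
        W=P@T2m(s['eef_rot']).T+np.array(s['tcp_pos'])
    else: W=(P-np.array(i['t']))@np.array(i['R'])
    return W,im,d>0
E
python3 - <<'E'
from h import *
d=np.load('top0.npy');W,_,ok=cloud('top',d,0)
for n,(c,r) in dict(b1=(165,183),b2=(224,256),b3=(264,255),c1=(311,171),c2=(280,181),c3=(252,185),c4=(226,188),hold=(146,252),saw=(373,179),tape=(364,252)).items():
    print(n,W[r,c].round(3))
def blobs(z0,z1,amin=8):
    m=(ok&(W[...,2]>z0)&(W[...,2]<z1)).astype(np.uint8)
    n,l,st,ce=cv2.connectedComponentsWithStats(m)
    for i in range(1,n):
        if st[i,4]>=amin:
            p=W[l==i];print(z0,st[i].tolist(),p.mean(0).round(3),cv2.minEnclosingCircle(p[:,:2].astype(np.float32)))
blobs(.014,.1);blobs(.055,.1)
E
```

```text
b1 [0.646 0.267 0.027]
b2 [0.445 0.103 0.025]
b3 [ 0.447 -0.006  0.026]
c1 [ 0.671 -0.134  0.069]
c2 [ 0.647 -0.051  0.048]
c3 [0.635 0.025 0.059]
c4 [0.625 0.094 0.073]
hold [0.456 0.316 0.025]
saw [ 0.659 -0.315  0.006]
tape [ 0.454 -0.286 -0.001]
0.014 [112, 0, 5, 7, 15] [1.176 0.426 0.017] ((1.1750593185424805, 0.42727506160736084), 0.01076461747288704)
0.014 [117, 0, 31, 16, 112] [1.158 0.378 0.016] ((1.1688913106918335, 0.37446802854537964), 0.04586830735206604)
0.014 [147, 0, 7, 4, 16] [1.18  0.321 0.018] ((1.1798336505889893, 0.3220534324645996), 0.009327447041869164)
0.014 [231, 0, 41, 16, 386] [1.159 0.042 0.032] ((1.1615660190582275, 0.029594015330076218), 0.05840626358985901)
0.014 [459, 0, 20, 223, 2098] [ 0.876 -0.577  0.048] ((0.856956422328949, -0.5562565326690674), 0.3278364837169647)
0.014 [147, 5, 5, 5, 10] [1.163 0.323 0.016] ((1.163516879081726, 0.3236004710197449), 0.007532538380473852)
0.014 [196, 24, 4, 3, 10] [1.109 0.184 0.016] ((1.1085203886032104, 0.18377560377120972), 0.005492343567311764)
0.014 [188, 24, 22, 29, 142] [1.059 0.169 0.017] ((1.0686161518096
[... 6745 characters left out ...]
055 [432, 246, 15, 23, 137] [ 0.439 -0.461  0.078] ((0.4394131898880005, -0.4789363741874695), 0.02927958033978939)
0.055 [400, 283, 31, 27, 532] [ 0.341 -0.395  0.091] ((0.33932575583457947, -0.40011781454086304), 0.0342564657330513)
0.055 [235, 324, 8, 2, 15] [0.269 0.06  0.083] ((0.2690584659576416, 0.05933472141623497), 0.009233687072992325)
0.055 [243, 324, 82, 25, 438] [ 0.218 -0.047  0.073] ((0.2415471076965332, -0.055565811693668365), 0.10826069116592407)
0.055 [232, 342, 3, 7, 11] [0.214 0.074 0.077] ((0.212755486369133, 0.07325904071331024), 0.0038187233731150627)
0.055 [237, 401, 51, 19, 333] [ 0.059 -0.002  0.078] ((0.03251020610332489, -0.00096159428358078), 0.06375042349100113)
```

The picture shows three steel bushings at (165,183), (224,256) and (264,255). The head radii of 29.5, 20 and 22.6 mm make them d48, d30 and d36; d42 is absent. The four caps on the jig run from (225,188) to (311,171), and the empty holder is at (147,252).

```bash
cat >> h.py <<'E'
YAW=0.214
a=np.array([np.cos(YAW),np.sin(YAW),0])
def setflip(s):
    global R,Q,R0
    y=s*a; z=np.array([0,0,-1.]); R=np.column_stack([np.cross(y,z),y,z])
    q=Ro.from_matrix(R).as_quat(); Q=[q[3],q[0],q[1],q[2]]
setflip(1)
CAP={30:(.6248,.0981),36:(.6414,.0230),42:(.6545,-.0545),48:(.6748,-.1325)}
BUSH={30:(.4476,.1009),36:(.4539,-.0120),48:(.6425,.2665)}
E
python3 - <<'E'
import h;from h import *
from itertools import product
d=np.load('top0.npy');W,_,ok=cloud('top',d,0)
# wells: holes inside holder outline
m=(ok&(W[...,2]>.014)&(W[...,2]<.035)).astype(np.uint8);m[:215]=0;m[290:]=0;m[:,:112]=0;m[:,183:]=0
n,l,st,ce=cv2.connectedComponentsWithStats(m);k=1+st[1:,4].argmax()
cs,hi=cv2.findContours((l==k).astype(np.uint8),cv2.RETR_CCOMP,cv2.CHAIN_APPROX_NONE)
i=vision.camera_info('top');K=np.array(i['mtx']);Rc=np.array(i['R']);C=-Rc.T@np.array(i['t'])
def px(u,v,z):
    r=Rc.T@np.linalg.inv(K)@[u,v,1];return C+r*(z-C[2])/r[2]
for c,hh in zip(cs,hi[0]):
    if cv2.contourArea(c)>20:
        (u,v),r=cv2.minEnclosingCircle(c);print('hole' if hh[3]>=0 else 'out',u,v,r,px(u,v,.024).round(4), cv2.minAreaRect(c) if hh[3]<0 else '')
for s in(1,-1):
    h.setflip(s);off=h.R@[.067,0,0]
    for n,p in list(CAP.items())+list(BUSH.items())+[('w',(.48,.36)),('w',(.42,.27))]:
        for z in(.03,.13,.18):
            for o in (0,1):
                if z==.03 and o: continue
                P=[p[0]-o*off[0],p[1]-o*off[1],z];q=ctrl.ik(P,h.Q)
                if q is None: print(s,n,z,o,None)
                elif z==.13 : print(s,n,z,o,np.round(q,2)[[0,4,6]])
E
```

```text
out 147.5 253.5 36.91215515136719 [0.4523 0.312  0.024 ] ((147.11245727539062, 253.27337646484375), (52.86662673950195, 52.9498176574707), 16.927513122558594)
hole 156.0 269.5 6.800835609436035 [0.4088 0.288  0.024 ] 
hole 130.78985595703125 262.05072021484375 7.053959846496582 [0.4292 0.3569 0.024 ] 
hole 163.9067840576172 244.17796325683594 6.909176349639893 [0.4775 0.2677 0.024 ] 
hole 139.0 237.0 7.071167945861816 [0.4974 0.3362 0.024 ] 
1 30 0.13 0 [-0.29 -0.11  0.12]
1 30 0.13 1 [-0.22 -0.16  0.27]
1 36 0.13 0 [-0.21 -0.16  0.29]
1 36 0.13 1 [-0.11 -0.17  0.39]
1 42 0.13 0 [-0.09 -0.17  0.41]
1 42 0.13 1 [ 0.01 -0.18  0.51]
1 48 0.13 0 [ 0.03 -0.18  0.52]
1 48 0.13 1 [ 0.1  -0.22  0.63]
1 30 0.13 0 [-0.38 -0.08  0.03]
1 30 0.13 1 [-0.26 -0.1   0.2 ]
1 36 0.13 0 [-0.18 -0.12  0.32]
1 36 0.13 1 [-0.07 -0.16  0.5 ]
1 48 0.13 0 [-0.45 -0.03 -0.19]
1 48 0.13 1 [-0.36 -0.03 -0.09]
1 w 0.13 0 [-0.7  -0.02 -0.45]
1 w 0.13 1 [-0.6  -0.02 -0.34]
1 w 0.13 0 [-0.65 -0.02 -0.38]
1 w 0.13 1 [-0.55 -0.05 -0.23]
-1 30 0.13 0 [0.19 0.47 2.73]
-1 30 0.13 1 [0.1  0.49 2.62]
-1 36 0.13 0 [0.29 0.46 2.88]
-1 36 0.13 1 [0.21 0.47 2.75]
-1 42 0.13 0 [-0.5  -0.87 -2.14]
-1 42 0.13 1 [-0.62 -0.86 -2.22]
-1 48 0.13 0 [-0.36 -0.88 -2.06]
-1 48 0.13 1 [-0.47 -0.87 -2.13]
-1 30 0.13 0 [0.19 0.37 2.67]
-1 30 0.13 1 [0.07 0.4  2.49]
-1 36 0.13 0 [-0.75 -0.74 -2.1 ]
-1 36 0.13 1 [0.26 0.33 2.8 ]
-1 48 0.13 0 [-0.06  0.53  2.5 ]
-1 48 0.13 1 [-0.16  0.54  2.42]
-1 w 0.13 0 [-0.24  0.5   2.2 ]
-1 w 0.13 1 [-0.35  0.52  2.11]
-1 w 0.13 0 [-0.13  0.44  2.26]
-1 w 0.13 1 [-0.25  0.47  2.13]
```

```bash
cat >> h.py <<'E'
WELL=[(.4974,.3362),(.4292,.3569),(.4775,.2677)]
def st(t=''):
    s=get_state();print(t,'t=%.1f'%s['time'],np.round(s['tcp_pos'],4),'F',np.round(s['contact_force'],1),'w %.4f'%s['width'],'g %.1f'%s['gripper_force'])
def up(z=.16):
    p=np.array(get_state()['tcp_pos']); ctrl.movel([p[0],p[1],z],max_speed=.25)
def over(x,y,z=.16): ctrl.movep([x,y,z],Q)
def down(z,v=.1):
    p=np.array(get_state()['tcp_pos']); ctrl.movel([p[0],p[1],z],max_speed=v)
def cap(d,w,xy=None):
    x,y=xy or CAP[d]; over(x,y); down(.085,.2); down(.049,.08); ctrl.close_gripper(40); st('cap grip')
    up(); st('cap up'); over(*WELL[w]); down(.06,.2); down(.034,.05); st('cap in well'); ctrl.ungrasp(); up()
def look(x,y,z=.13):
    o=R@[.067,0,0]; over(x-o[0],y-o[1],z)
def circ(x,y,ztop,r,kind,rng=.012,save=None):
    """centre of head (disc) or bore (hole) near x,y, in plane ztop; fit with rays to that plane"""
    s=get_state();W,im,ok=cloud('wrist')
    if save: cv2.imwrite(save,im)
    i=vision.camera_info('wrist');K=np.array(i['mtx']);H=np.array(i['hand_eye']);M=T2m(s['eef_rot'])
    C=M@H[:3,3]+s['tcp_pos']
    zl=np.median(W[...,2][(np.hypot(W[...,0]-x,W[...,1]-y)<r+.02)&ok&(abs(W[...,2]-ztop)<.006)])
    m=ok&(W[...,2]>zl-.002)&(W[...,2]<zl+.004)
    near=np.hypot(W[...,0]-x,W[...,1]-y)<r+.016
    m=(m|(~near if kind=='hole' else False*near)) if kind=='hole' else (m&near)
    m=m.astype(np.uint8)
    cs,hi=cv2.findContours(m,cv2.RETR_CCOMP,cv2.CHAIN_APPROX_NONE)
    best=None
    for c,hh in zip(cs,hi[0]):
        if (hh[3]>=0)!=(kind=='hole') or len(c)<40: continue
        p=c[:,0,:].astype(float); ray=np.c_[(p[:,0]-K[0,2])/K[0,0],(p[:,1]-K[1,2])/K[1,1],np.ones(len(p))]@(M@H[:3,:3]).T
        X=(C+ray*((ztop-C[2])/ray[:,2])[:,None])[:,:2]
        w=np.ones(len(X),bool)
        for _ in range(5):
            A=np.c_[2*X,np.ones(len(X))];q=np.linalg.lstsq(A[w],(X**2).sum(1)[w],rcond=None)[0]
            rr=np.sqrt(q[2]+q[0]**2+q[1]**2);e=abs(np.hypot(*(X-q[:2]).T)-rr);w=e<max(.0008,2*np.median(e))
        if best is None or abs(rr-r)<abs(best[1]-r): best=(q[:2],rr,np.median(e),w.mean())
    print(kind,None if best is None else (best[0].round(4),'r %.4f res %.4f in %.2f'%best[1:]),'zl %.4f'%zl)
    return best
E
python3 - <<'E'
from h import *
up(.2)
cap(30,0);st('placed')
look(*CAP[30]);b=circ(*CAP[30],.04,.0158,'hole',save='pics/bore30.png')
look(*BUSH[30]);b=circ(*BUSH[30],.046,.020,'disc',save='pics/bush30.png')
st()
E
```

```text
cap grip t=5.3 [0.6249 0.1005 0.0493] F [-1.3 -0.3  4.2] w 0.0144 g 39.1
cap up t=5.9 [0.6248 0.1005 0.1603] F [ 0.1 -0.5 -1.1] w 0.0144 g 39.0
cap in well t=8.3 [0.4996 0.3346 0.0338] F [-0.1  3.6 -3.7] w 0.0145 g 39.3
placed t=9.6 [0.4995 0.3334 0.1602] F [ 0.6 -1.  -0.7] w 0.0855 g 0.0
hole (array([0.6245, 0.1004]), 'r 0.0160 res 0.0003 in 0.93') zl 0.0399
disc (array([0.4482, 0.1014]), 'r 0.0193 res 0.0001 in 1.00') zl 0.0457
 t=11.7 [0.4633 0.0363 0.1305] F [1.4 0.5 0.4] w 0.0854 g 0.0
```

```bash
python3 -c "
import cv2,numpy as np
cv2.imwrite('pics/pair.png',cv2.resize(np.hstack([cv2.imread('pics/bore30.png'),cv2.imread('pics/bush30.png')]),(800,300)))"
```

```text
(no output)
```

View pics/pair.png

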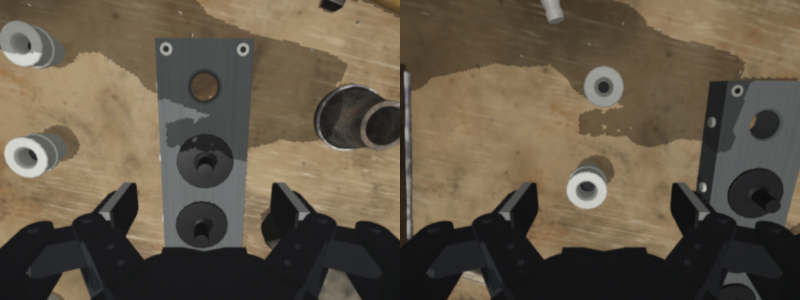

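Left view: the d30 bore is open at (205,87), the other three caps are still on, and the circle fit is clean. Right view: bushing d30 at (604,87). The arm missed its commanded pose by about 2 mm, so I'll check settling and then do the d30 grasp with correction.

```bash
cat >> h.py <<'E'
def to(x,y,z,v=.1,n=3,tol=.0003):
    """line to a point, then trim out the steady error"""
    T=np.array([x,y,z]);c=T.copy()
    ctrl.movel(c,Q,max_speed=v)
    for _ in range(n):
        ctrl.pause(.15);e=T-np.array(get_state()['tcp_pos'])
        if np.linalg.norm(e)<tol: break
        c=c+np.clip(e,-.004,.004); ctrl.movel(c,Q,max_speed=.05)
    return c
E
python3 - <<'E'
from h import *
over(.4482,.1014,.10)
for i in range(3): st('settle'); ctrl.pause(.3)
c=to(.4482,.1014,.07); st('trim');print(c, Ro.from_matrix(R.T@T2m(get_state()['eef_rot'])).as_rotvec().round(4))
to(.4482,.1014,.0225);st('down')
ctrl.close_gripper(25);st('closed');ctrl.pause(.2);st('closed')
ctrl.ungrasp();st('open');up(.13)
look(.4482,.1014);ctrl.pause(.3);b=circ(.4482,.1014,.046,.020,'disc');st()
E
```

```text
settle t=12.1 [0.4487 0.103  0.0992] F [ 0.1 -1.5  0.7] w 0.0854 g 0.0
settle t=12.4 [0.4488 0.1006 0.1003] F [ 0.3 -0.8 -0.7] w 0.0851 g 0.0
settle t=12.7 [0.4483 0.1012 0.1001] F [ 0.1 -0.2  0.5] w 0.0852 g 0.0
trim t=14.4 [0.4481 0.1013 0.0699] F [-0.2 -0.2  0.2] w 0.0854 g 0.0
[0.44815568 0.10136883 0.06989083] [ 0.0001 -0.      0.    ]
down t=16.0 [0.4481 0.1014 0.0224] F [-0.9 -0.8  0.6] w 0.0855 g 0.0
closed t=16.4 [0.4481 0.1013 0.0225] F [-0.9 -0.2  3.2] w 0.0390 g 24.9
closed t=16.6 [0.4481 0.1014 0.0226] F [-1.5  0.   5.2] w 0.0394 g 25.0
open t=17.2 [0.4481 0.1013 0.0224] F [-0.5 -0.  -0.8] w 0.0854 g 0.0
disc (array([0.4482, 0.1014]), 'r 0.0193 res 0.0002 in 1.00') zl 0.0457
 t=18.5 [0.4622 0.0368 0.1298] F [0.2 0.5 0.4] w 0.0856 g 0.0
```

```bash
cat >> h.py <<'E'
HEAD={30:.020,36:.023,48:.029}; BORE={30:.01575,36:.01875,48:.02475}
def see(x,y,z,r,kind):
    look(x,y);ctrl.pause(.5);b=circ(x,y,z,r,kind)
    return b[0]
def insert(bx,by,zg,dz=0):
    """descend with the held bushing; foot is zg below TCP"""
    home=.018+zg; to(bx,by,home+.03,.2); st('over bore')
    F0=np.array(get_state()['contact_force'])
    offs=[(0,0)]+[(rr*np.cos(t),rr*np.sin(t)) for rr in(.0008,.0015) for t in np.arange(0,6.2,np.pi/3)]
    for o in offs:
        z=get_state()['tcp_pos'][2]; z=min(z+.001,home+.024)
        ctrl.movel([bx+o[0],by+o[1],z],Q,max_speed=.05)
        while z>home-.0005:
            z-=.002; ctrl.movel([bx+o[0],by+o[1],max(z,home-.0008)],Q,max_speed=.04)
            f=np.array(get_state()['contact_force'])-F0
            if f[2]>20 or np.hypot(f[0],f[1])>25: break
        s=get_state();print('off',np.round(o,4),'z-home %.4f'%(s['tcp_pos'][2]-home),'dF',f.round(1))
        if s['tcp_pos'][2]-home<.0015: return True
    return False
def bush(d,bx,by,x,y,zg=.0225):
    p=see(x,y,.046,HEAD[d],'disc')
    over(*p,.09); to(*p,zg); ctrl.close_gripper(60); st('bush grip'); up(.16); st('bush up')
    over(bx,by,.12); return insert(bx,by,zg)
E
python3 - <<'E'
from h import *
c=see(*CAP[30],.04,.0158,'hole')
print(bush(30,*c,.4482,.1014));st()
E
```

```text
hole (array([0.6244, 0.1004]), 'r 0.0160 res 0.0003 in 0.98') zl 0.0398
disc (array([0.4482, 0.1014]), 'r 0.0193 res 0.0002 in 1.00') zl 0.0457
bush grip t=23.7 [0.4481 0.1013 0.0227] F [-0.7  0.1  5.7] w 0.0384 g 59.6
bush up t=24.4 [0.4474 0.1013 0.1591] F [-0.4  0.6 -1.6] w 0.0379 g 60.4
over bore t=26.5 [0.6244 0.1004 0.0703] F [ 0.8  0.1 -1.8] w 0.0382 g 60.4
off [0 0] z-home 0.0003 dF [-3.7 -0.9 10.1]
True
 t=30.1 [0.6248 0.1004 0.0408] F [-2.9 -0.8  8.3] w 0.0383 g 61.4
```

Run:
```python
from h import *
ctrl.ungrasp();up()
look(*CAP[30]);ctrl.pause(.4);circ(.6244,.1004,.064,.02,'disc')
cap(36,1)
c=see(*CAP[36],.04,.0188,'hole')
im,_=vision.grab_frame('wrist');cv2.imwrite('pics/w36.png',im)
im,_=vision.grab_frame('top');cv2.imwrite('pics/top1.png',im[130:310,100:400])
print([(np.round(r['point']).tolist(),round(r['p'],2)) for r in models.recognise('top','bush_d36')])
np.save('c36.npy',c);st()
```

```text
disc (array([0.6249, 0.1005]), 'r 0.0193 res 0.0002 in 1.00') zl 0.0637
cap grip t=34.1 [0.6428 0.0225 0.0493] F [-0.5  0.6  2.3] w 0.0146 g 39.2
cap up t=34.7 [0.6426 0.0226 0.1602] F [-1.3  0.2 -0.7] w 0.0140 g 39.1
cap in well t=37.5 [0.4313 0.3553 0.0337] F [ 0.7  0.  -0.7] w 0.0145 g 39.1
hole (array([0.641 , 0.0222]), 'r 0.0190 res 0.0003 in 0.94') zl 0.0399
[([164.0, 185.0], 0.63), ([224.0, 189.0], 0.59)]
 t=41.2 [ 0.6556 -0.0425  0.13  ] F [-0.2  0.3  0.1] w 0.0851 g 0.0
```

View pics/top1.png

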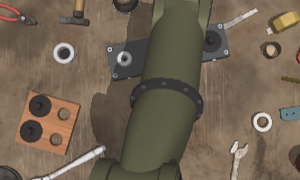

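View pics/w36.png

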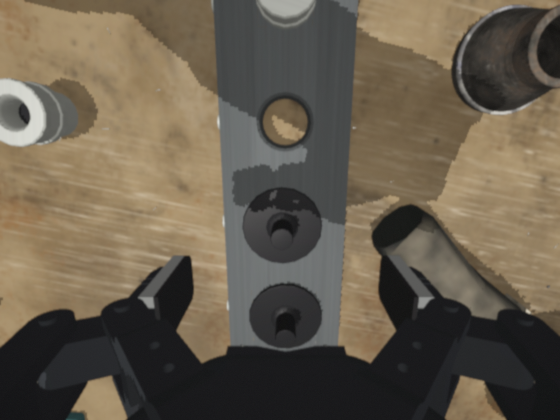

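d30 is seated (head top at 64 mm), two caps are in the holder, and bore d36 is open at (286,120). I'm adding a coarse re-find in case a bushing has been knocked, then inserting d36.

```bash
cat >> h.py <<'E'
def find(x,y,z0=.04,z1=.05,rad=.08):
    look(x,y,.16);ctrl.pause(.4);W,im,ok=cloud('wrist')
    m=ok&(W[...,2]>z0)&(W[...,2]<z1)&(np.hypot(W[...,0]-x,W[...,1]-y)<rad)
    n,l,s,_=cv2.connectedComponentsWithStats(m.astype(np.uint8))
    k=1+s[1:,4].argmax();p=W[l==k][:,:2].mean(0);print('found',p.round(4),s[k,4]);return p
E
python3 - <<'E'
from h import *
c=np.load('c36.npy')
p=find(*BUSH[36])
print(bush(36,*c,*p));st()
E
```

```text
found [ 0.4536 -0.0117] 2169
disc (array([ 0.4536, -0.0121]), 'r 0.0223 res 0.0002 in 0.99') zl 0.0457
bush grip t=45.9 [ 0.4536 -0.0121  0.0228] F [-1.  -0.5  5.1] w 0.0444 g 60.3
bush up t=46.6 [ 0.4529 -0.012   0.1591] F [ 0.3  0.1 -1.5] w 0.0441 g 61.4
over bore t=48.7 [0.641  0.0221 0.0703] F [-0.7 -0.2 -2.9] w 0.0441 g 61.5
off [0 0] z-home 0.0004 dF [-2.5 -0.1 11.7]
True
 t=52.3 [0.6414 0.0221 0.0409] F [-3.2 -0.3  8.7] w 0.0440 g 62.5
```

Run:
```python
from h import *
ctrl.ungrasp();up()
look(.641,.0222);ctrl.pause(.4);circ(.641,.0222,.064,.023,'disc')
cap(48,2)
c=see(*CAP[48],.04,.0248,'hole')
p=find(*BUSH[48])
print(bush(48,*c,*p));st()
```

```text
disc (array([0.6415, 0.0221]), 'r 0.0223 res 0.0001 in 1.00') zl 0.0637
cap grip t=56.5 [ 0.6753 -0.1334  0.0493] F [-0.4  0.7  1.9] w 0.0147 g 39.2
cap up t=57.1 [ 0.6751 -0.1333  0.1602] F [-0.2  0.2 -1. ] w 0.0141 g 39.1
cap in well t=60.0 [0.4792 0.2661 0.0337] F [ 0.1 -0.1 -0.2] w 0.0143 g 39.1
hole (array([ 0.6743, -0.1344]), 'r 0.0249 res 0.0003 in 0.96') zl 0.0399
found [0.6431 0.2681] 3006
disc (array([0.6433, 0.2672]), 'r 0.0282 res 0.0002 in 1.00') zl 0.0457
bush grip t=69.1 [0.6435 0.2672 0.023 ] F [-1.  -0.7  3.9] w 0.0565 g 64.7
bush up t=69.8 [0.6424 0.267  0.1582] F [-0.6 -0.1 -3. ] w 0.0564 g 64.2
over bore t=72.9 [ 0.6744 -0.1345  0.0706] F [ 0.5  0.  -3.1] w 0.0562 g 64.3
off [0 0] z-home 0.0004 dF [-2.7  0.4 10.6]
True
 t=76.4 [ 0.6747 -0.1345  0.0409] F [-2.2  0.4  7.5] w 0.0561 g 65.2
```

Run:
```python
from h import *
ctrl.ungrasp();up()
look(.6743,-.1344);ctrl.pause(.4);circ(.6743,-.1344,.064,.029,'disc')
over(.45,.31,.30);ctrl.pause(.5)
W,im,ok=cloud('wrist')
for w in WELL:
    m=ok&(np.hypot(W[...,0]-w[0],W[...,1]-w[1])<.012);print('knob top',np.percentile(W[...,2][m],95).round(4),'flange',np.median(W[...,2][ok&(abs(np.hypot(W[...,0]-w[0],W[...,1]-w[1])-.022)<.004)]).round(4))
W,im,ok=cloud('top');cv2.imwrite('pics/top2.png',cv2.resize(im[130:310,100:400],(800,480)))
m=(ok&(W[...,2]>.055)&(W[...,2]<.08)).astype(np.uint8)
for d,q in CAP.items(): 
    k=np.hypot(W[...,0]-q[0],W[...,1]-q[1])<.02;print(d,np.percentile(W[...,2][k],[10,50,95]).round(3))
st()
```

```text
disc (array([ 0.6748, -0.1344]), 'r 0.0283 res 0.0001 in 1.00') zl 0.0637
knob top 0.3862 flange 0.3718
knob top 0.0559 flange 0.0288
knob top 0.0556 flange 0.0288
30 [0.043 0.062 0.067]
36 [0.045 0.062 0.066]
42 [0.042 0.045 0.072]
48 [0.044 0.049 0.064]
 t=81.0 [0.45 0.31 0.3 ] F [ 0.2  0.4 -0. ] w 0.0856 g 0.0
```

View pics/top2.png

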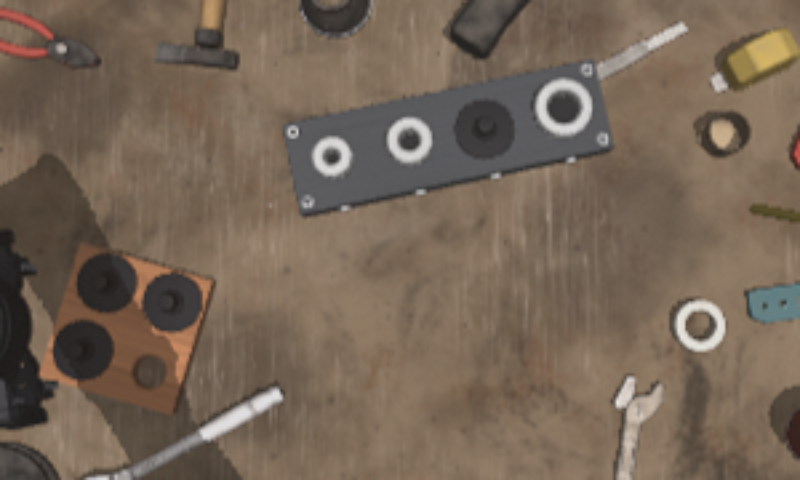

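Bushings d30, d36 and d48 are in the jig at (332,156), (409,139) and (563,106), and the d42 cap is still on at (485,128). Three caps are in the holder at (106,282), (172,302) and (84,349). In the wrist view the gripper hid the first well, so I'll check that one and hand in if it is level.

Run:
```python
from h import *
look(*WELL[0],.2);ctrl.pause(.5);W,im,ok=cloud('wrist');w=WELL[0]
r=np.hypot(W[...,0]-w[0],W[...,1]-w[1])
a=np.percentile(W[...,2][ok&(r<.012)],95);b=np.percentile(W[...,2][ok&(abs(r-.022)<.004)],[10,50,90]);print(a,b)
if abs(a-.055)<.003 and np.ptp(b)<.003: print(ticket.close_job())
```

```text
0.05594290041562278 [0.02789782 0.02885912 0.02980856]
the job is handed in; nothing more can be done
None
```

The job is handed in: bushings d30, d36 and d48 are seated in their bores with their caps in the holder, and the d42 bore keeps its cap because that bushing was absent.

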